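# Set the board rest to its steep angle with nested riser caps

### The job

Set the tilting board rest to its steeper angle: swing its plate up by the bar handle to about upright or a little beyond, so that it stays up by itself, nest the loose riser cap that matches the one standing on the rest's base right down over that one, then lower the plate gently, without letting it drop, until it rests on the two-cap stack. Leave the other things on the bench where they are.

Things in the scene. Friction and masses are not known exactly. Their poses are not given: they have to be found in the camera images.
- rest: Fixed base of the board rest: dark steel plate, 160 mm (x) by 200 mm (y, from -90 to +110 mm), 12 mm thick, with two hinge cheeks 60 mm high near +y. Origin on the table under it, z up; x is parallel to the hinge, which lies at its +y side; the plate's free edge with the bar handle is at its -y side.
- pad (a point): Point on the top of the base (12 mm above the table), at x 0, y -40 mm of the rest: the nominal spot of the caps, under the plate's roller. The first cap stands within 5 mm of it.
- hinge (a point): Middle of the hinge axis: at x 0, y +80 mm, 46 mm above the table in the rest's frame.
- bar (a point): Middle of the bar handle on the plate's free edge, moving with the plate: round steel bar, 10 mm thick, parallel to the hinge, 98 mm free between two brackets, 205 mm from the hinge axis along the plate and 8 mm above its line. 50 mm open gap between bar and plate edge. Pinched from above (fingers closing along the rest's y) it turns in the grip, so the gripper can stay vertical; 5 to 8 N lift it.
- plate (a joint): Angle of the tilting plate, rad: 0 flat, grows as the free edge swings up about the hinge, stop at 1.75. Aluminium, 0.8 kg, 130 mm along the hinge by 150 mm, its top (with a fixed circuit board) up to 18 mm above the line through the hinge. Stiff hinge: it stays up by itself above about 1.25, falls if let go lower. It rests at 0.177 on one cap (start), at 0.377 on two nested caps.
- roller (a point): Middle of the steel roller under the plate, moving with it: 12 mm in diameter, 110 mm long, parallel to the hinge, its axis 125 mm from the hinge axis and on the plate's line through it. It rests on the flat top of the caps.
- cap_low: Riser cap standing on the base under the roller, loose: an upside-down tapered aluminium cup, 58 mm across at the open foot, 38 mm across at the flat closed top, 50 mm high, straight taper, wall 3 mm, crown 24 mm thick (cavity 26 mm deep), 0.11 to 0.21 kg. Origin at the centre of its foot, z up.
- cap_spare: The matching loose riser cap, same in every way, standing on its foot on the bench beside the rest, among two things of other shape. Nested over the first, its foot sits 24 mm above the first one's foot (side play about 1.8 mm). Its tapered sides can be gripped from above, 46 to 50 mm wide at mid height. Origin at the centre of its foot, z up.
- cap_wide: wide low cap: solid truncated cone, 72 mm across at the foot, 56 mm on top, 34 mm high; not needed; origin at its underside
- spacer: straight cylinder 40 mm across, 58 mm high; not needed; origin at its underside
- cutters: side cutters with red handles, about 110 x 50 x 12 mm, lying flat; not needed; origin at its underside
- flux: small amber glass jar, 34 mm across, 55 mm high; not needed; origin at its underside
- paste_jar: squat green jar, 60 mm across, 50 mm high; not needed; origin at its underside
- brush: small brush 150 mm long, lying flat; not needed; origin at its underside
Mind the look-alikes: they are no part of the job. Leave any red look-alike of the cap_spare alone.

How it is judged:
On the way, in this order (a step that is already met when the one before it is completed fails the run):
1. the plate is swung up to above 1.25 rad (value of joint plate above 1.25 rad), for 0.2 s.
2. with the plate still up, the spare cap is nested fully down over the standing cap (horizontal distance between cap_spare and cap_low below 0.004 m and z of cap_spare in the frame of cap_low between 0.0215 and 0.0265 m and angle between each of cap_spare, cap_low's own z axis and vertical below 0.06 rad and horizontal distance between cap_low and pad below 0.015 m and value of joint plate above 1.1 rad), for 0.2 s.
At the end, for the whole second after the job is handed in: The plate rests on the nested stack at 0.377 rad (-0.03, +0.02) and presses on the upper cap; the spare cap is fully down over the first (foot 21.5 to 26.5 mm above the other's foot, axes within 4 mm, both upright within 0.06 rad), and the first cap stands within 15 mm of the pad point; all at rest (value of joint plate between 0.3468 and 0.3968 rad and contact force between rest and cap_spare above 0.3 N and linear speed of cap_spare below 0.02 m/s and horizontal distance between cap_spare and cap_low below 0.004 m and z of cap_spare in the frame of cap_low between 0.0215 and 0.0265 m and angle between each of cap_spare, cap_low's own z axis and vertical below 0.06 rad and horizontal distance between cap_low and pad below 0.015 m); the robot touches nothing.
It fails at once if the plate is let drop (it falls faster than 1.5 rad/s) (velocity of joint plate below -1.5 rad/s).
It fails at once if another thing on the bench is moved by more than 30 mm (distance of any of cap_wide, spacer, cutters, flux, paste_jar, brush from where it was at the start of the episode above 0.03 m).
It also fails if it takes over 72 s, if anything falls off the work surface, if the arm or the gripper's body presses on something with over 40 N, if the wrist force passes 120 N, or if a joint passes its speed limit or range.

### The arm

A 6-joint arm with a two-finger parallel gripper is mounted at the origin on the work surface. World frame = base frame: x ahead of the robot, y to its left, z up, the work surface at z = 0. Lengths are in m, angles in rad, forces in N, time in s.
With the tool pointing down it reaches from about 0.325 to 0.775 m from the base axis. Payload 5.5 kg.
Tool frame: the origin (TCP) lies at the very end of the fingers, on their centre line; the grasp point (between the pads) lies 19 mm behind it (arm.grip_depth is the distance from the TCP to the grasp point, in m); z points along the fingers, y is the direction in which the jaws open and shut (so a half turn about z gives the same grasp; the last joint's range is limited). The gripper opens to 88 mm and grips with 3 to 60 N. Pads are 20 mm wide; open, the fingers measure 115 mm over their backs; the gripper's body (75 mm by 178 mm) begins 61 mm behind the grasp point.
Start: joints at [-1.314, 0.091, 1.231, -0, 1.82, -0.057], TCP at [0.185, -0.571, 0.202] pointing down, gripper open.
Joint ranges: [-2.87, 2.87], [-0.86, 2.18], [0.17, 2.46], [-1.51, 4.65], [0.06, 2.69], [-2.65, 2.65]. Speed limits (rad/s): [2.57, 2.57, 3.01, 3.14, 3.14, 3.14].

### API

Orientations are given as a rotation vector (axis times angle).
In Python, from bench import read_state, optics, arm gives the robot as it stands.
- The arm moves only by the tool apply_moves, never from a script. Its argument "commands" is a list of rows, each a list of 3 entries, a list of its own where there are three numbers: the closure, from 0 (fully open) to 1 (shut), then the shift along the tool's x, y, z in cm, then the turn about the tool's z in degrees. In form: [[claw, [tx, ty, tz], yaw], ...]. A call has 1 to 20 rows; each row is the pose to reach, as a shift and turn from the pose commanded when the call began, along the tool's axes at that moment; what a row does not reach only later rows make up. A row lasts 1/8 s, in which the tool goes at most 62.5 mm and 10.7 degrees, less where a joint would pass 70% of its speed; a pose out of reach is approached as far as the arm can. A call with a gripper value outside its range is refused whole. The fingers move at their own pace and stop on an object; the grip force is fixed at half the most. Time passes only in rows, so rows that repeat a pose let the fingers close. It gives the time, the measured TCP pose, the force and the opening at its end, in the units of the state.
- read_state(): the state, without advancing time (a new reading comes with each control period).
- optics.grab_frame(name): name is "scene" or "top" or "wrist"; returns a dict with "color" (480x640x3 uint8, red, green, blue), "fx", "fy", "cx", "cy" (pixels), "k1" (the pictures are not rectified: a ray, as slopes to the right and down, at radius r is drawn at 1 + k1 r^2 times it, then the intrinsics apply), "origin" and "rotation" of the camera in the world. Camera axes: x right, y up, looking along -z (the intrinsics and any distortion apply to the point x, -y, -z); pixel columns grow to the right and rows downward; lengths in m; the calibration is good to about 2 mm. A picture is of the moment at which its call begins. There is no depth.
- arm.job_done(): hands the job in, once; it reports no verdict.
The state is a dict: "time_s": time; "joint_pos": joint angles; "joint_velocities": joint speeds; "tau": joint torques, N m; "position": TCP position; "eef_rot": TCP orientation; "wrist_force": force on the tool from outside, world axes, zero at the start; "torque": the same for the moment, N m; "gripper_width": finger opening in m.
Only numpy, scipy, OpenCV 4.12 (cv2) and the standard library are available. Lean on these libraries where they do the work, as an engineer would, in place of code of your own. Each camera call takes 0.05 s, during which the arm holds its last target.

## Working session

There is one attempt and no reset: what is moved stays moved. The work goes in short steps, Python scripts to look and compute and a tool call to move; the robot and the scene stay as the last step left them, time stands still between calls to the robot, and variables do not carry over. Pictures are saved under pics/ and viewed, and the job is handed in when it is done.

Besides the shell and the picture viewer there is one more tool, called after "Call:" as a command line: name --argument value ..., lists and objects as JSON in quotes. apply_moves: Moves the arm, as the interface text tells. Its arguments: {"type":"object","properties":{"commands":{"type":"array","items":{"type":"array"}}},"required":["commands"]}

```bash
mkdir -p pics; ls; python3 - <<'E'
from bench import read_state, optics, arm
import cv2
print(read_state())
for n in ("scene","top","wrist"):
    f=optics.grab_frame(n); cv2.imwrite(f"pics/{n}0.png",f["color"][:,:,::-1])
    print(n,{k:v for k,v in f.items() if k!="color"})
E
```

```text
pics
{'time_s': 0.0, 'joint_pos': array([-1.31370034e+00,  9.18124094e-02,  1.23184964e+00, -6.29225317e-06,
        1.81980862e+00, -5.67165765e-02]), 'joint_velocities': array([-1.31895470e-03, -5.71000100e-04, -2.90493488e-04,  1.20933766e-05,
        1.32685303e-04, -1.64127226e-03]), 'tau': array([-1.29458615e-03, -4.46455872e+01, -4.06441855e+01,  6.97282283e-02,
        2.93469883e-02, -1.22323659e-04]), 'position': array([ 0.18511405, -0.57037919,  0.2007552 ]), 'eef_rot': array([-3.10115491e+00, -4.90621174e-01,  3.04415498e-04]), 'wrist_force': array([ 5.82291180e-04, -6.72314064e-02, -9.89840748e-01]), 'torque': array([-0.03579177,  0.00344565, -0.03321131]), 'gripper_width': 0.08747543764649553}
scene {'fx': 585.1290598137755, 'fy': 585.1290598137755, 'cx': 317.21598599856753, 'cy': 231.3661865663838, 'k1': 0.030563956363070723, 'origin': array([ 1.26888307, -0.71829929,  0.81646307]), 'rotation': array([0.87093379, 0.33673891, 0.6279804 ])}
top {'fx': 487.1597095578552, 'fy': 487.1597095578552, 'cx': 323.08854550901765, 'cy': 243.74662228997403, 'k1': -0.016998903145845727, 'origin': array([0.39766376, 0.01164838, 1.19495649]), 'rotation': array([ 0.17226955, -0.1228897 , -1.58982309])}
wrist {'fx': 353.7754834697584, 'fy': 353.7754834697584, 'cx': 323.5212213469285, 'cy': 245.67775784679995, 'k1': 0.0068838294521448825, 'origin': array([ 0.26344174, -0.54583983,  0.38467438]), 'rotation': array([-0.26147941,  0.19350626, -1.24622951])}
```

View pics/scene0.png

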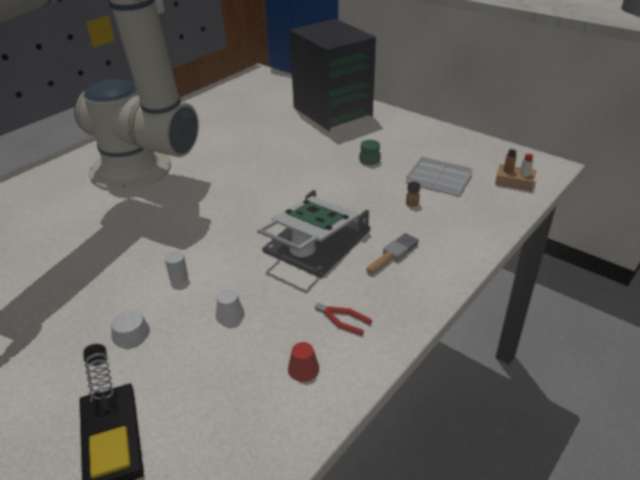

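View pics/top0.png

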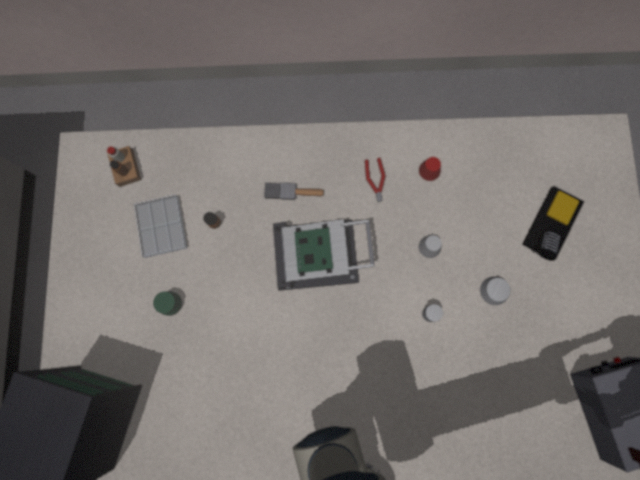

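View pics/wrist0.png

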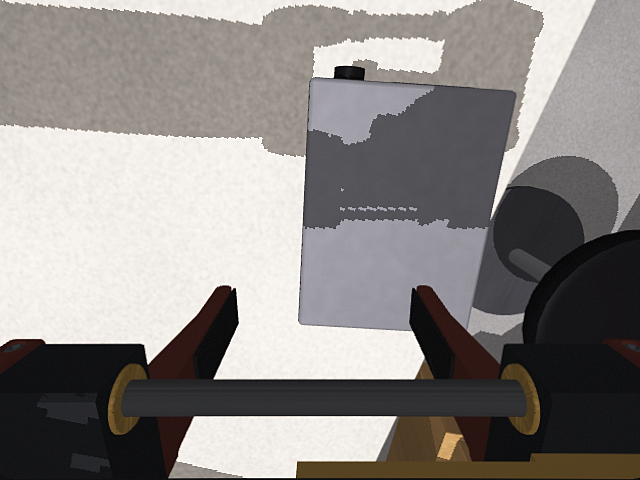

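```bash
cat > h.py <<'E'
from bench import read_state, optics, arm
import cv2, numpy as np
from scipy.spatial.transform import Rotation as R
def ray(f,u,v):
    x,y=(u-f["cx"])/f["fx"],(v-f["cy"])/f["fy"]
    a,b=x,y
    for _ in range(20):
        s=1+f["k1"]*(a*a+b*b); a,b=x/s,y/s
    d=R.from_rotvec(f["rotation"]).apply([a,-b,-1.0]); return f["origin"],d
def onz(f,u,v,z):
    o,d=ray(f,u,v); return o+d*(z-o[2])/d[2]
def proj(f,P):
    q=R.from_rotvec(f["rotation"]).inv().apply(np.atleast_2d(P)-f["origin"])
    a,b=q[:,0]/-q[:,2],-q[:,1]/-q[:,2]; s=1+f["k1"]*(a*a+b*b)
    return np.c_[f["cx"]+f["fx"]*a*s,f["cy"]+f["fy"]*b*s]
def save(f,n,box=None,k=1):
    im=f["color"][:,:,::-1]
    if box: x0,y0,x1,y1=box; im=im[y0:y1,x0:x1]
    im=cv2.resize(im,None,fx=k,fy=k,interpolation=cv2.INTER_CUBIC); cv2.imwrite("pics/"+n,im)
E
python3 - <<'E'
from h import *
t=optics.grab_frame("top"); s=optics.grab_frame("scene")
save(t,"t1.png",(260,200,460,340),4); save(s,"s1.png",(150,180,350,330),4)
for n,u,v in (("spare",431,243),("spacer",432,312),("wide",496,290),("rest",315,254)): print(n,onz(t,u,v,.05))
E
```

```text
spare [ 0.60994658 -0.21137823  0.05      ]
spacer [ 0.44734343 -0.20366601  0.05      ]
wide [ 0.4945301  -0.35509476  0.05      ]
rest [0.59083495 0.06515458 0.05      ]
```

View pics/t1.png

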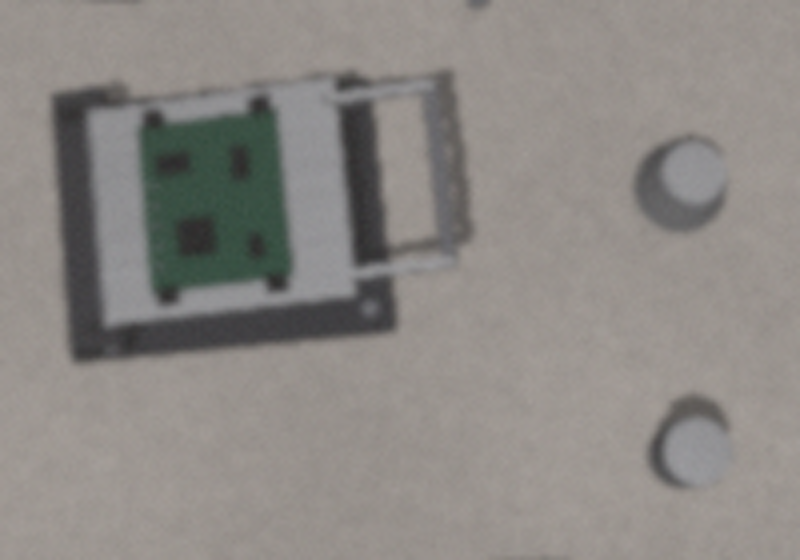

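View pics/s1.png

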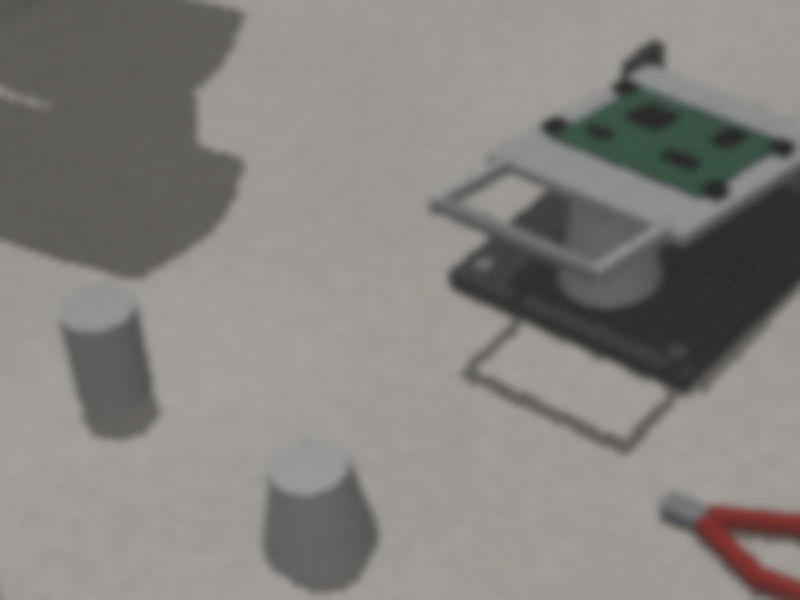

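```bash
cat >> h.py <<'E'
def fit2(A,B):
    A,B=np.array(A,float),np.array(B,float)[:,:2]; a,b=A.mean(0),B.mean(0)
    H=(A-a).T@(B-b); th=np.arctan2(H[0,1]-H[1,0],H[0,0]+H[1,1])
    M=np.array([[np.cos(th),-np.sin(th)],[np.sin(th),np.cos(th)]]); t=b-M@a
    return th,t,(A@M.T+t-B)
E
python3 - <<'E'
from h import *
t=optics.grab_frame("top"); s=optics.grab_frame("scene")
c=lambda x,y:onz(t,260+x/4-.4,200+y/4-.4,.012)
cs=lambda x,y:onz(s,150+x/4-.4,180+y/4-.4,.012)
# rest local: +x up in image(world+x), -y right
A=[(.08,.11),(-.08,.11),(-.08,-.09)]
B=[c(52,95),c(75,360),c(395,328)]
th,o,r=fit2(A,B);print(np.degrees(th),o,r)
C=[cs(452,272),cs(688,385)]; print("scene: corners",C)
M=np.array([[np.cos(th),-np.sin(th)],[np.sin(th),np.cos(th)]])
for p in [(-.08,-.09),(.08,-.09)]: print(M@p+o)
print("bar",onz(t,260+442/4,200+172/4,.09),"pred",M@[0,-.1204]+o)
print("bar scene",onz(s,150+515/4,180+238/4,.09))
# cap
print("spare t",onz(t,260+693/4-.4,200+173/4-.4,.05),"scene",onz(s,150+308/4-.4,180+467/4-.4,.05))
E
```

```text
3.6119295657495947 [0.60130292 0.05586747] [[-0.00358938 -0.00100676]
 [ 0.00285989  0.00267563]
 [ 0.0007295  -0.00166887]]
scene: corners [array([ 0.52892545, -0.03832389,  0.012     ]), array([ 0.68921797, -0.03068822,  0.012     ])]
[ 0.52713168 -0.03899362]
[ 0.68681386 -0.02891389]
bar [ 0.60634014 -0.06509756  0.09      ] pred [ 0.60888792 -0.06429337]
bar scene [ 0.60850584 -0.06554319  0.09      ]
spare t [ 0.61018889 -0.21577532  0.05      ] scene [ 0.61137956 -0.21836906  0.05      ]
```

```bash
cat >> h.py <<'E'
TH=np.radians(3.6); O=np.array([.602,.056])
def rw(x,y): return np.array([O[0]+np.cos(TH)*x-np.sin(TH)*y,O[1]+np.sin(TH)*x+np.cos(TH)*y])
def to(P,angx=None):
    s=read_state(); r=R.from_rotvec(s["eef_rot"]); M=r.as_matrix()
    a=np.degrees(np.arctan2(M[1,0],M[0,0]))
    print("pos",np.round(s["position"],4),"xang",round(a,2),"tilt z",np.round(M[:,2],4),"shift cm",np.round(100*M.T@(np.array(P)-s["position"]),2), "yaw",None if angx is None else round(a-angx,2))
def bar(q): 
    h=.205*np.cos(q)-.008*np.sin(q); return np.r_[rw(0,.08-h),.046+.205*np.sin(q)+.008*np.cos(q)]
E
python3 - <<'E'
from h import *
b=bar(.177);print(b); to(np.r_[b[:2],.2],3.6)
E
```

```text
[ 0.60955926 -0.06415098  0.08997085]
pos [ 0.1852 -0.5706  0.2016] xang 17.98 tilt z [-1.e-04  5.e-04 -1.e+00] shift cm [ 56.   -35.08   0.17] yaw 14.38
```

Call:
apply_moves --commands '[[0,[5,-3.1,0],2],[0,[11,-6.9,0],4],[0,[56,-35.1,0],14.4],[0,[56,-35.1,0],14.4],[0,[56,-35.1,0],14.4],[0,[56,-35.1,0],14.4],[0,[56,-35.1,0],14.4],[0,[56,-35.1,0],14.4],[0,[56,-35.1,0],14.4],[0,[56,-35.1,0],14.4],[0,[56,-35.1,0],14.4],[0,[56,-35.1,0],14.4],[0,[56,-35.1,0],14.4],[0,[56,-35.1,0],14.4],[0,[56,-35.1,0],14.4]]'

```text
time_s: 2.22
position: [0.6091, -0.0651, 0.2023]
eef_rot: [3.14, 0.095, 0.001]
wrist_force: [-0.1, -0.2, 0.3]
gripper_width: 0.0876
```

```bash
python3 - <<'E'
from h import *
b=bar(.177); to(np.r_[b[:2],.090-.019],3.6)
f=optics.grab_frame("wrist"); save(f,"w1.png"); print(proj(f,[np.r_[b[:2],.09]]))
E
```

```text
pos [ 0.6091 -0.0651  0.2023] xang 3.48 tilt z [ 6.e-04 -2.e-04 -1.e+00] shift cm [ 0.04 -0.1  13.13] yaw -0.12
[[321.96664397 233.17359344]]
```

View pics/w1.png

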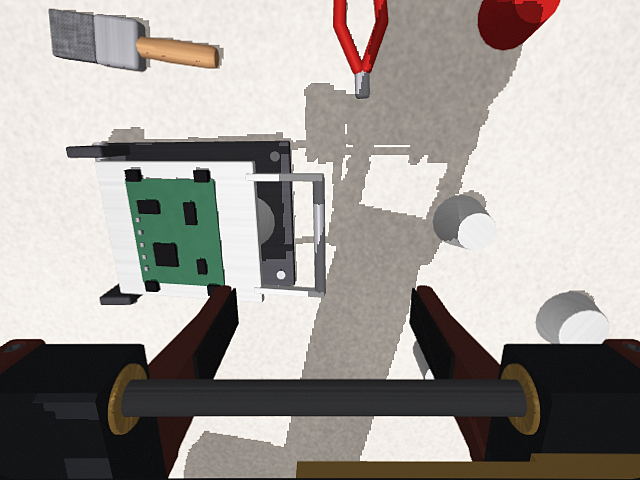

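Call:
apply_moves --commands '[[0.5,[0,-0.1,1],0],[0.5,[0,-0.1,1],0],[0.5,[0,-0.1,2],0],[0.5,[0,-0.1,5],0],[0.5,[0,-0.1,8],0],[0.5,[0,-0.1,11],0],[0.5,[0,-0.1,13],0],[0.5,[0,-0.1,13],0]]'

```text
time_s: 3.28
position: [0.6083, -0.0628, 0.0696]
eef_rot: [-3.139, -0.098, 0.006]
wrist_force: [0.0, -0.6, 0.0]
gripper_width: 0.0437
```

Call:
apply_moves --commands '[[1,[0,0,0],0],[1,[0,0,0],0],[1,[0,0,0],0],[1,[0,0,0],0],[1,[0,0,0],0],[1,[0,0,0],0]]'

```text
time_s: 4.03
position: [0.6103, -0.0618, 0.0741]
eef_rot: [-3.139, -0.1, -0.005]
wrist_force: [-1.3, 3.0, 7.5]
gripper_width: 0.0003
```

```bash
python3 - <<'E'
from h import *
b=bar(.177); to(b-[0,0,.019],3.6)
f=optics.grab_frame("wrist"); save(f,"w2.png")
# arc waypoints relative to start, in tool axes
M=R.from_rotvec(read_state()["eef_rot"]).as_matrix()
for q in np.linspace(.177,1.52,18): print(round(q,2),np.round(100*M.T@(bar(q)-bar(.177)),1))
E
```

```text
pos [ 0.6103 -0.0618  0.0741] xang 3.63 tilt z [ 0.0029  0.0016 -1.    ] shift cm [-0.09  0.23  0.31] yaw 0.03
0.18 [0. 0. 0.]
0.26 [ 0.  -0.4 -1.6]
0.34 [ 0.  -0.9 -3.1]
0.41 [ 0.  -1.6 -4.6]
0.49 [ 0.  -2.4 -6. ]
0.57 [ 0.  -3.2 -7.4]
0.65 [ 0.  -4.2 -8.7]
0.73 [ 0.  -5.3 -9.9]
0.81 [  0.   -6.5 -11. ]
0.89 [  0.   -7.7 -12. ]
0.97 [  0.   -9.1 -12.9]
1.05 [  0.  -10.5 -13.7]
1.12 [  0.1 -11.9 -14.4]
1.2 [  0.1 -13.5 -15. ]
1.28 [  0.1 -15.  -15.5]
1.36 [  0.1 -16.6 -15.8]
1.44 [  0.1 -18.2 -16. ]
1.52 [  0.1 -19.8 -16.1]
```

View pics/w2.png

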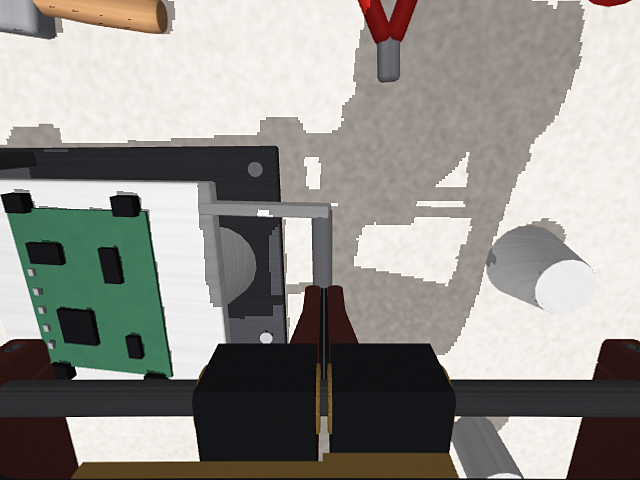

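```bash
python3 - <<'E'
from h import *
f=optics.grab_frame("scene"); save(f,"s2.png",(210,150,390,285),4)
w=optics.grab_frame("wrist"); save(w,"w2c.png",(200,170,440,350),3)
for z in (.07,.08,.09):
  P=[np.r_[rw(x,-.1204),z] for x in (-.05,0,.05)]
  print(z,proj(w,P).round(1).tolist(),((proj(f,P)-[210,150])*4).round(1).tolist())
E
```

```text
0.07 [[326.4, 359.9], [326.7, 285.4], [327.0, 199.3]] [[205.6, 354.2], [280.9, 388.4], [359.3, 423.9]]
0.08 [[326.5, 370.1], [326.8, 292.7], [327.1, 202.6]] [[204.0, 339.0], [279.7, 373.0], [358.4, 408.4]]
0.09 [[326.6, 381.3], [326.9, 300.8], [327.3, 206.4]] [[202.4, 323.6], [278.4, 357.4], [357.6, 392.7]]
```

View pics/s2.png

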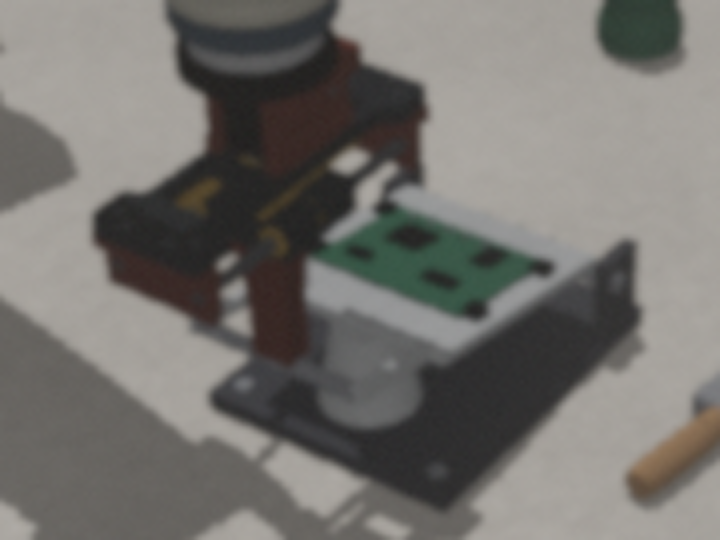

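View pics/w2c.png

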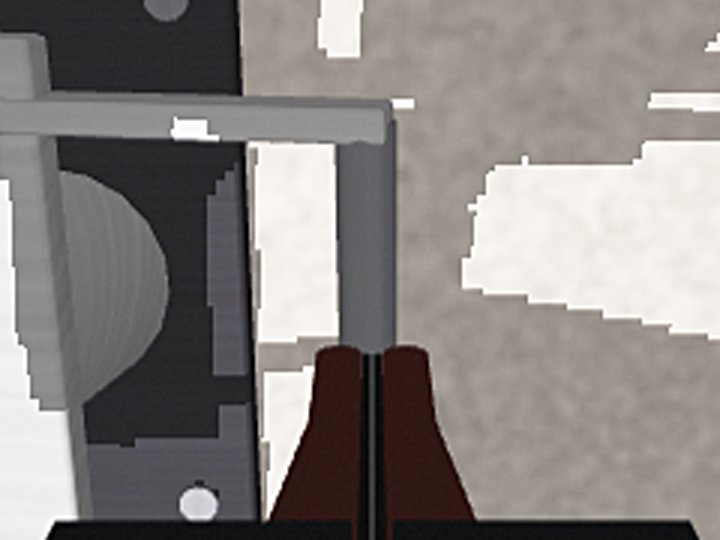

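```bash
python3 - <<'E'
from h import *
f=optics.grab_frame("scene"); w=optics.grab_frame("wrist"); s=read_state(); print(s["position"],s["wrist_force"],s["gripper_width"])
M=R.from_rotvec(s["eef_rot"]).as_matrix()
for dz in (0,.01,.02):
  for dx in (0,.01): 
    P=s["position"]+M@[dx,0,-dz]; print(dz,dx,proj(w,P).round(1),((proj(f,P)-[210,150])*4).round(1))
# triangulate bar end with wrist & scene: corner of bar/bracket
o1,d1=ray(w,200+392/3,170+105/3); 
for z in (.06,.07,.08,.09,.1): print(z, (o1+d1*(z-o1[2])/d1[2])[:2], ((proj(f,o1+d1*(z-o1[2])/d1[2])-[210,150])*4).round(1))
E
```

```text
[ 0.61028411 -0.0617921   0.07407272] [-0.6455785   4.03138591  6.6157555 ] 0.0006031085357756584
0 0 [[322.6 286.9]] [[284.6 380.4]]
0 0.01 [[322.6 270.4]] [[300.1 387.3]]
0.01 0 [[322.6 294.5]] [[283.3 364.9]]
0.01 0.01 [[322.6 277.3]] [[298.8 371.8]]
0.02 0 [[322.5 302.9]] [[282.  349.3]]
0.02 0.01 [[322.5 284.9]] [[297.6 356.2]]
0.06 [ 0.65461249 -0.06349913] [[349.6 437.9]]
0.07 [ 0.65649195 -0.06319754] [[351.9 423.8]]
0.08 [ 0.6583714  -0.06289596] [[354.3 409.4]]
0.09 [ 0.66025085 -0.06259437] [[356.7 394.9]]
0.1 [ 0.6621303  -0.06229279] [[359.1 380.2]]
```

Call:
apply_moves --commands '[[1,[0,0,-2],0],[1,[0,0,-4],0],[0.5,[0,-0.1,-4],0],[0.5,[0,-0.1,-4],0],[0.5,[0,-0.1,-4],0],[0.5,[0,-0.1,-2],0],[0.5,[0,-0.1,0],0],[0.5,[0,-0.1,1],0],[0.5,[0,-0.1,2],0],[0.5,[0,-0.1,2],0]]'

```text
time_s: 5.52
position: [0.6089, -0.0619, 0.0507]
eef_rot: [-3.14, -0.098, 0.002]
wrist_force: [0.4, -0.1, -1.1]
gripper_width: 0.0442
```

```bash
python3 - <<'E'
from h import *
f=optics.grab_frame("scene"); save(f,"s3.png",(210,150,390,285),4)
w=optics.grab_frame("wrist"); save(w,"w3c.png",(200,170,440,350),3)
s=read_state(); print(s["position"],s["wrist_force"],s["gripper_width"])
for z in (.07,.052): 
  for y in (-.025,.025): print(z,y,((proj(f,[np.r_[s["position"][:2]+[0,y],z]])-[210,150])*4).round(1))
E
```

```text
[ 0.60964786 -0.06206254  0.05230721] [-0.14512777 -0.19762046 -0.39241184] 0.04408155291012913
0.07 -0.025 [[250.3 411.2]]
0.07 0.025 [[316.5 362.2]]
0.052 -0.025 [[252.8 438.6]]
0.052 0.025 [[318.3 389.4]]
```

View pics/s3.png

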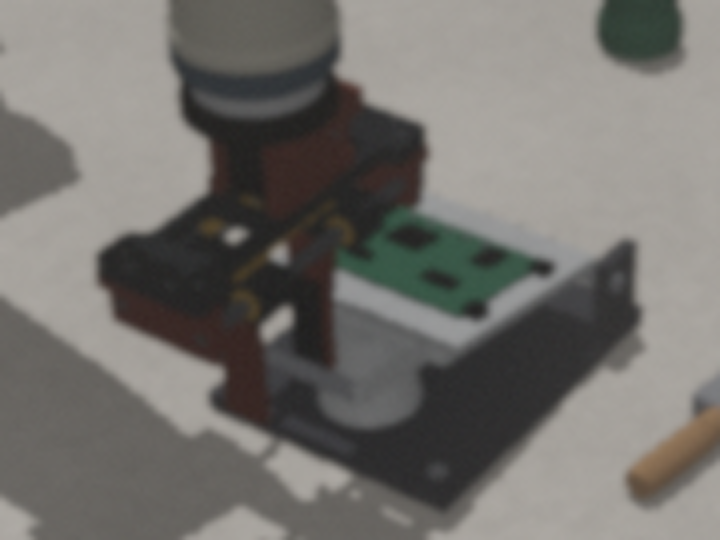

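View pics/w3c.png

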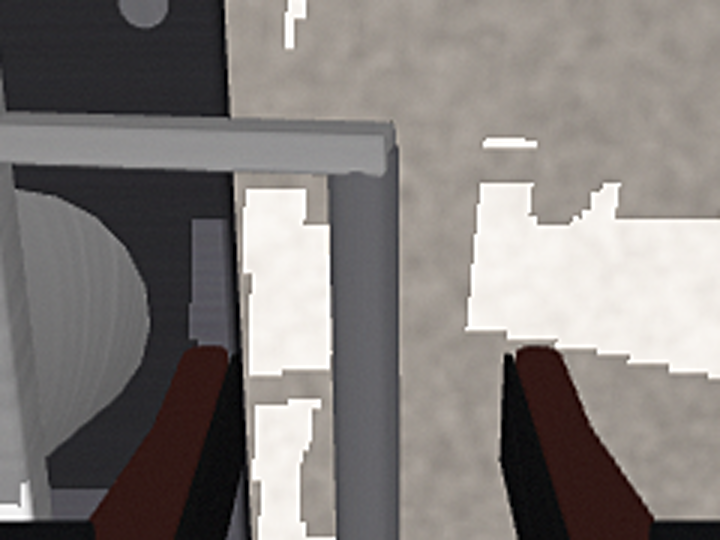

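Call:
apply_moves --commands '[[1,[0,0,0],0],[1,[0,0,0],0],[1,[0,0,0],0],[1,[0,0,0],0],[1,[0,0,0],0],[1,[0,0,0],0]]'

```text
time_s: 6.38
position: [0.6094, -0.0612, 0.052]
eef_rot: [-3.139, -0.099, -0.0]
wrist_force: [-0.4, 4.6, 2.0]
gripper_width: 0.0092
```

Call:
apply_moves --commands '[[1,[0,-0.2,-0.6],0],[1,[0,-0.4,-1.6],0],[1,[0,-0.9,-3.1],0],[1,[0,-1.6,-4.6],0],[1,[0,-2.4,-6.0],0],[1,[0,-3.2,-7.4],0],[1,[0,-4.2,-8.7],0],[1,[0,-5.3,-9.9],0],[1,[0,-6.5,-11.0],0],[1,[0,-7.7,-12.0],0],[1,[0,-9.1,-12.9],0]]'

```text
time_s: 7.75
position: [0.6031, 0.0274, 0.1838]
eef_rot: [3.136, 0.094, 0.001]
wrist_force: [-4.7, -7.4, 4.1]
gripper_width: 0.0089
```

Call:
apply_moves --commands '[[1,[0,-1.4,-0.8],0],[1,[0,-2.8,-1.5],0],[1,[0.1,-4.4,-2.1],0],[1,[0.1,-5.9,-2.6],0],[1,[0.1,-7.5,-2.9],0],[1,[0.1,-9.1,-3.1],0],[1,[0.1,-10.7,-3.2],0],[1,[0.1,-10.7,-3.2],0],[1,[0.1,-10.7,-3.2],0]]'

```text
time_s: 8.88
position: [0.5977, 0.1375, 0.2163]
eef_rot: [-3.138, -0.101, -0.005]
wrist_force: [-3.5, 1.1, 6.9]
gripper_width: 0.0092
```

```bash
python3 - <<'E'
from h import *
f=optics.grab_frame("scene"); save(f,"s4.png",(210,100,390,285),3)
w=optics.grab_frame("wrist"); save(w,"w4.png")
to(bar(1.5)-[0,0,.038],3.6)
E
```

```text
pos [0.5977 0.1373 0.2163] xang 3.68 tilt z [ 0.0032  0.0025 -1.    ] shift cm [-0.08  0.8   0.32] yaw 0.08
```

View pics/s4.png

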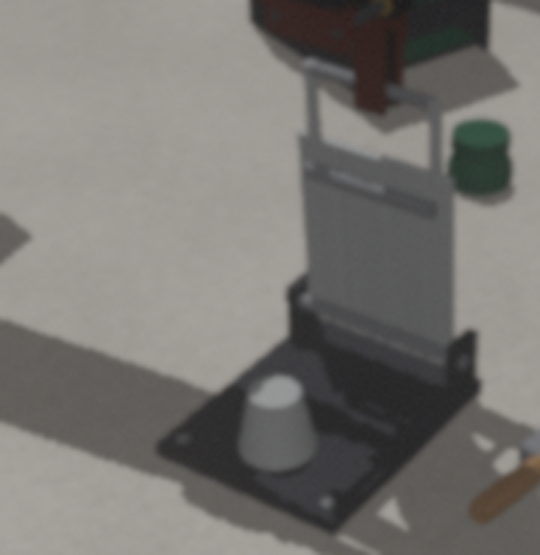

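View pics/w4.png

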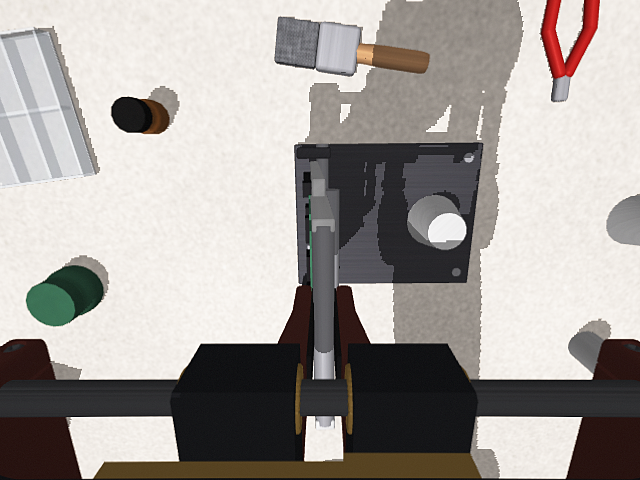

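Call:
apply_moves --commands '[[0.5,[0,0,0],0],[0.5,[0,0,0],0],[0.5,[0,0,0],0],[0.5,[0,0,-1],0],[0.5,[0,0,-4],0],[0.5,[0,0,-8],0],[0.5,[0,0,-8],0]]'

```text
time_s: 9.85
position: [0.5989, 0.1358, 0.298]
eef_rot: [-3.139, -0.098, -0.012]
wrist_force: [0.0, -0.4, 1.0]
gripper_width: 0.0436
```

```bash
python3 - <<'E'
from h import *
f=optics.grab_frame("scene"); save(f,"s5.png",(210,130,350,270),5)
t=optics.grab_frame("top"); save(t,"t5.png",(300,200,460,320),5)
w=optics.grab_frame("wrist"); save(w,"w5.png")
print("pad",rw(0,-.04)); print([((proj(c,np.r_[rw(0,-.04),.062])-o)*5).round(1) for c,o in((f,[210,130]),(t,[300,200]))], proj(w,np.r_[rw(0,-.04),.062]))
print(read_state()["position"])
E
```

```text
pad [0.60451162 0.01607893]
[array([[470.6, 501.5]]), array([[176.9, 234.5]])] [[424.01160348 208.13673688]]
[0.59799654 0.13564538 0.29200671]
```

View pics/s5.png

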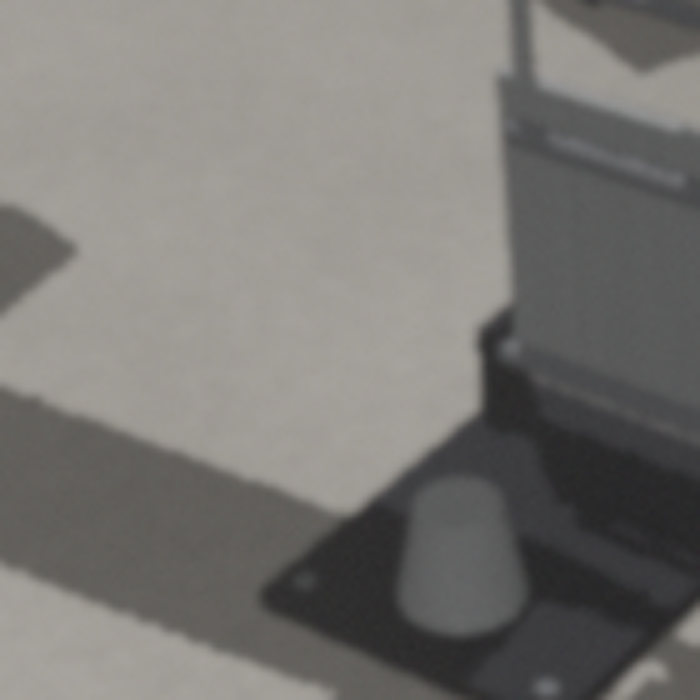

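View pics/t5.png

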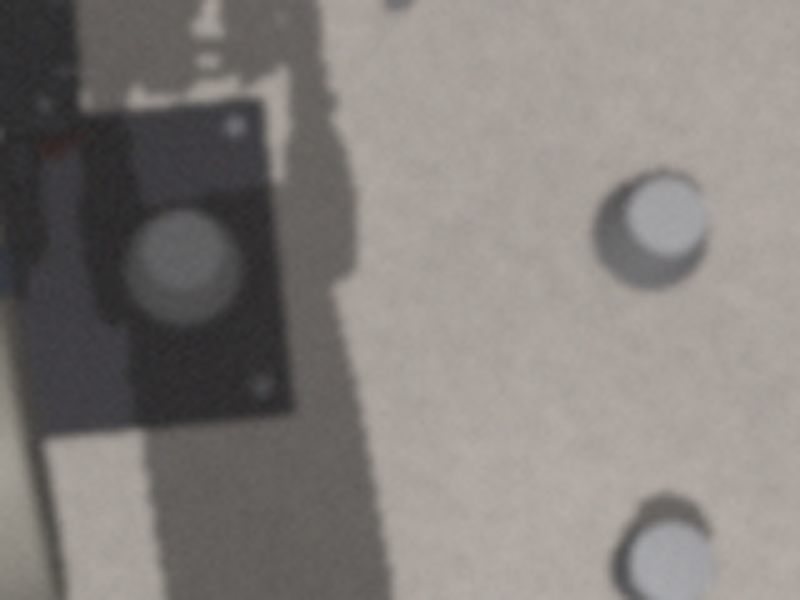

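View pics/w5.png

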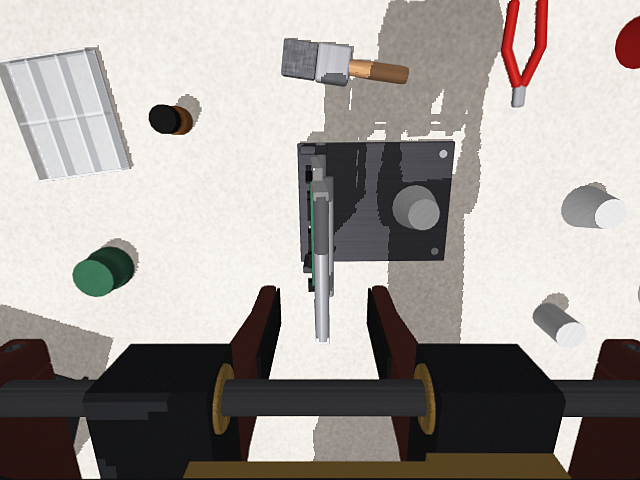

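```bash
python3 - <<'E'
from h import *
f=optics.grab_frame("scene");t=optics.grab_frame("top");w=optics.grab_frame("wrist")
print("low top:",onz(f,210+460/5-.4,130+503/5-.4,.062),onz(t,300+182/5-.4,200+249/5-.4,.062),onz(w,422.5,214,.062))
print("low foot t:",onz(t,300+184/5-.4,200+270/5-.4,.012))
print("spare top:",onz(t,300+668/5-.4,200+216/5-.4,.05),onz(w,609,212,.05))
to([.611,-.217,.15],93.6)
E
```

```text
low top: [0.60001558 0.01308959 0.062     ] [0.59849121 0.01477665 0.062     ] [0.5963378  0.01722833 0.062     ]
low foot t: [0.59683433 0.01420433 0.012     ]
spare top: [ 0.61028701 -0.21661047  0.05      ] [ 0.6103844  -0.21196341  0.05      ]
pos [0.5977 0.1356 0.2911] xang 3.58 tilt z [-2.8e-03 -4.0e-04 -1.0e+00] shift cm [-0.83 35.27 14.13] yaw -90.02
```

Call:
apply_moves --commands '[[0,[0,3,0],0],[0,[0,8,0],-5],[0,[-0.3,14,0],-15],[0,[-0.5,20,0],-25],[0,[-0.8,26,2],-35],[0,[-0.8,31,4],-45],[0,[-0.8,35.2,6],-55],[0,[-0.8,35.2,9],-65],[0,[-0.8,35.2,12],-75],[0,[-0.8,35.2,14],-85],[0,[-0.8,35.2,16],-90],[0,[-0.8,35.2,18],-90],[0,[-0.8,35.2,18],-90]]'

```text
time_s: 11.78
position: [0.6107, -0.2156, 0.1098]
eef_rot: [-2.15, -2.285, 0.003]
wrist_force: [-0.4, 0.4, -0.5]
gripper_width: 0.0878
```

```bash
python3 - <<'E'
from h import *
f=optics.grab_frame("scene"); save(f,"s6.png",(140,180,320,330),4)
w=optics.grab_frame("wrist"); save(w,"w6.png")
to([.6105,-.216,.01],93.6)
print(proj(w,[.6105,-.216,.05]), proj(w,[.6105,-.216,.0]))
E
```

```text
pos [ 0.612  -0.2161  0.113 ] xang 93.52 tilt z [-1.e-04  1.e-04 -1.e+00] shift cm [ 0.02 -0.15 10.3 ] yaw -0.08
[[323.20908341 252.64842336]] [[323.3907569 234.3688221]]
```

View pics/w6.png

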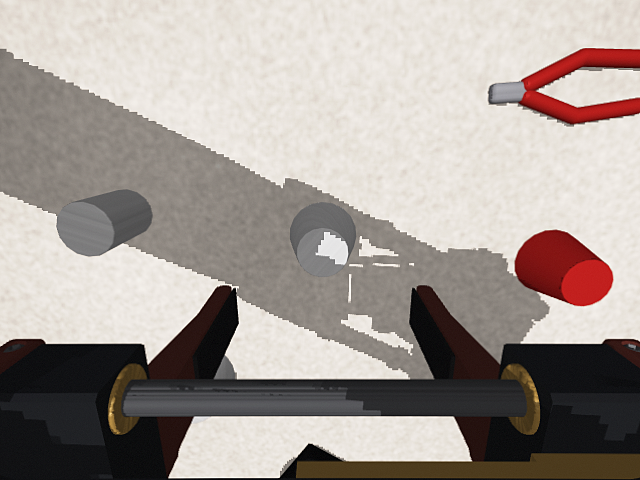

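View pics/s6.png

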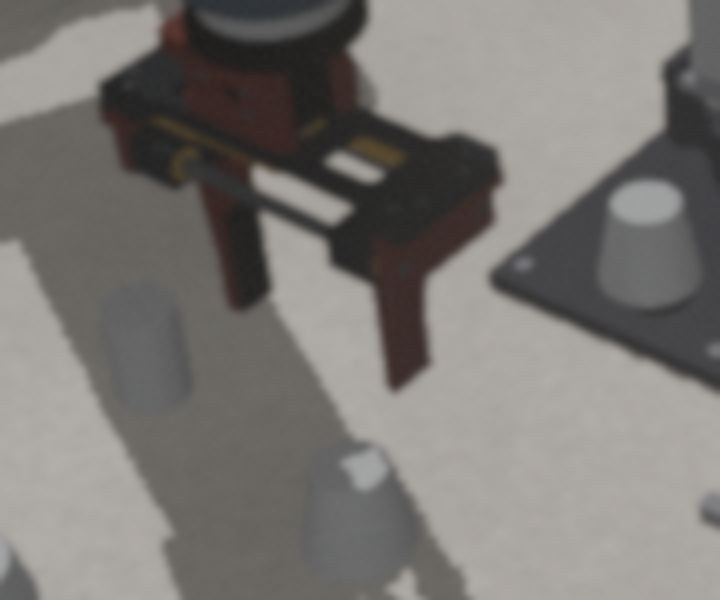

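Call:
apply_moves --commands '[[0,[0,0,3],0],[0,[0,0,6],0],[0,[0,0,8.5],0],[0,[0,0,10],0],[0,[0,0,10],0]]'

```text
time_s: 12.5
position: [0.6118, -0.2161, 0.0124]
eef_rot: [-2.151, -2.289, 0.001]
wrist_force: [-0.1, -0.4, -0.2]
gripper_width: 0.088
```

```bash
python3 - <<'E'
from h import *
f=optics.grab_frame("scene"); save(f,"s7.png",(140,220,320,370),4)
s=read_state();print(s["position"],s["wrist_force"])
for z in (.01,.02,.03,.04):
  print(z,((proj(f,[[.611+.048+.007,-.216-.01,z],[.611+.048+.007,-.216,z]])-[140,220])*4).round(1).tolist())
E
```

```text
[ 0.61237915 -0.21628154  0.01365205] [-0.17153664 -0.09179025  0.87828701]
0.01 [[425.2, 426.3], [440.3, 414.0]]
0.02 [[423.1, 411.4], [438.3, 399.1]]
0.03 [[421.0, 396.3], [436.3, 384.0]]
0.04 [[418.9, 381.1], [434.2, 368.8]]
```

View pics/s7.png

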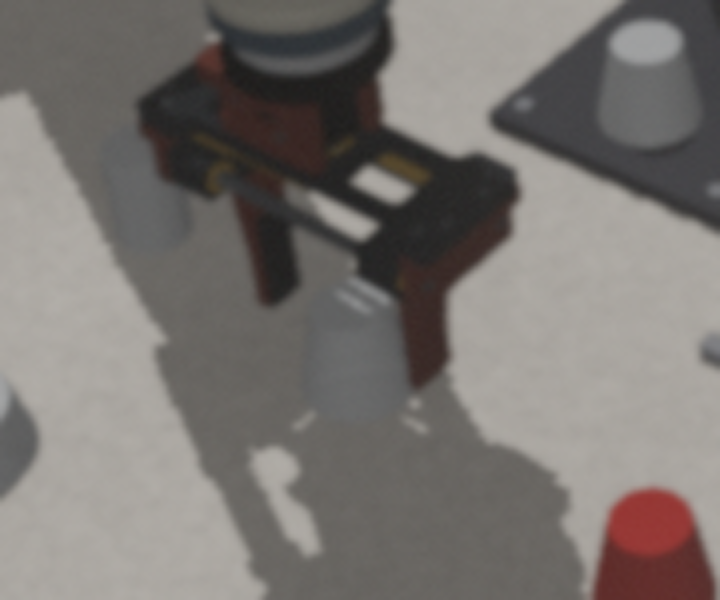

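Call:
apply_moves --commands '[[0,[0,0,1],0],[0,[0,0,2],0],[0,[0,0,2.4],0],[0,[0,0,2.4],0],[0.6,[0,0,2.4],0],[1,[0,0,2.4],0],[1,[0,0,2.4],0],[1,[0,0,2.4],0],[1,[0,0,2.4],0],[1,[0,0,2.4],0],[1,[0,0,2.4],0]]'

```text
time_s: 13.92
position: [0.612, -0.2162, -0.0111]
eef_rot: [-2.151, -2.29, 0.0]
wrist_force: [0.5, -0.3, 1.1]
gripper_width: 0.0515
```

```bash
python3 - <<'E'
from h import *
f=optics.grab_frame("scene"); save(f,"s8.png",(140,220,320,370),4)
w=optics.grab_frame("wrist"); save(w,"w8.png")
to([.611,-.216,.15])
E
```

```text
pos [ 0.612  -0.2162 -0.0111] xang 93.58 tilt z [-0.e+00 -1.e-04 -1.e+00] shift cm [  0.02  -0.1  -16.11] yaw None
```

View pics/s8.png

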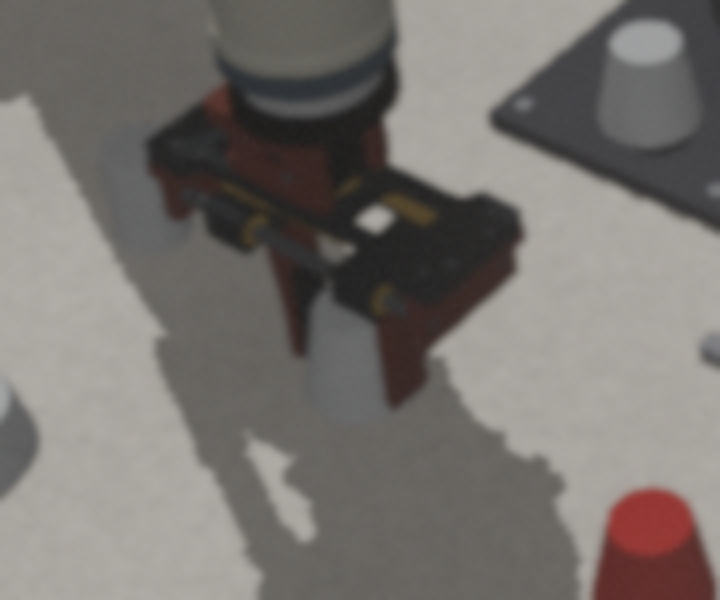

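View pics/w8.png

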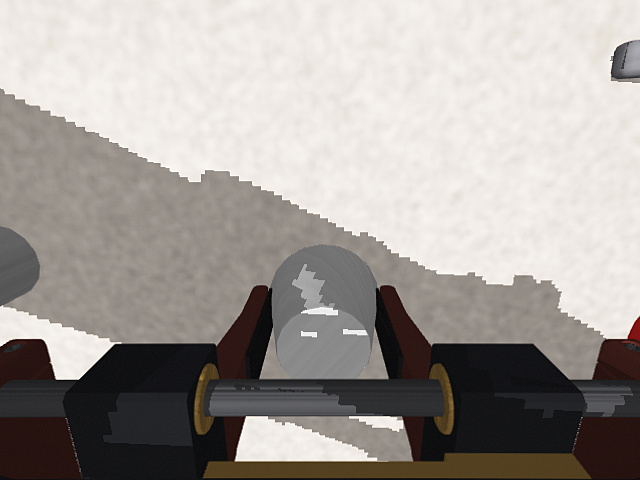

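Call:
apply_moves --commands '[[1,[0,0,-0.5],0],[1,[0,0,-1.5],0],[1,[0,0,-3],0],[1,[0,0,-3],0]]'

```text
time_s: 14.52
position: [0.6134, -0.2167, 0.0217]
eef_rot: [2.148, 2.287, 0.003]
wrist_force: [0.3, 0.9, -1.0]
gripper_width: 0.0516
```

```bash
python3 - <<'E'
from h import *
f=optics.grab_frame("scene"); save(f,"s9.png",(140,220,320,370),4)
w=optics.grab_frame("wrist"); save(w,"w9.png")
s=read_state();print(s["position"],s["wrist_force"],s["gripper_width"])
E
```

```text
[ 0.61231395 -0.2162376   0.01942915] [ 0.46494018 -0.35656018 -1.62425803] 0.05183173397998684
```

View pics/s9.png

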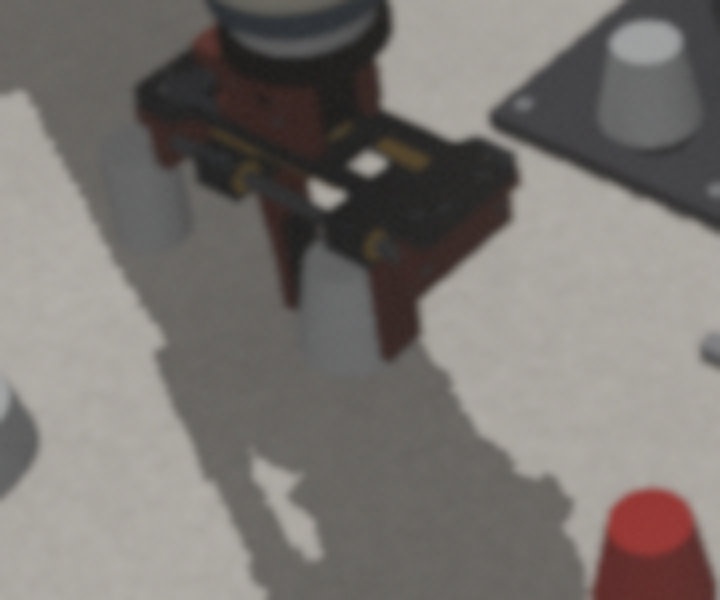

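View pics/w9.png

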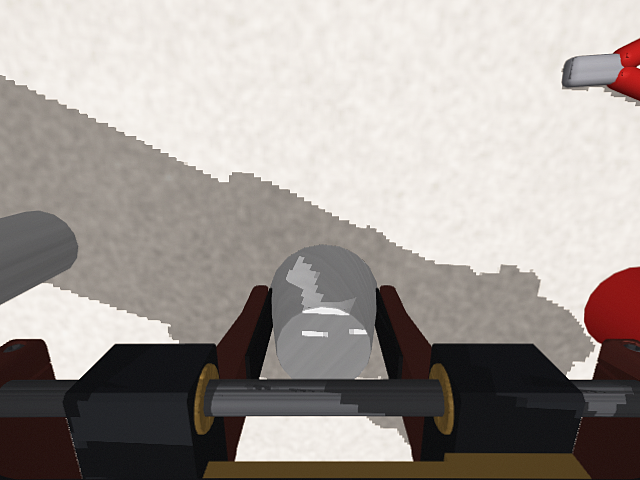

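Call:
apply_moves --commands '[[1,[0,0,-2],0],[1,[0,0,-5],0],[1,[2,0,-8],0],[1,[5,0.1,-8],0],[1,[9,0.1,-8],0],[1,[13,0.2,-8],0],[1,[17,0.2,-8],0],[1,[20.5,0.2,-8],0],[1,[22.5,0.2,-8],0],[1,[23.2,0.2,-8],0],[1,[23.2,0.2,-8],0],[1,[23.2,0.2,-8],0]]'

```text
time_s: 16.12
position: [0.5996, 0.0144, 0.0988]
eef_rot: [2.152, 2.288, -0.001]
wrist_force: [0.2, -0.0, -1.0]
gripper_width: 0.0517
```

```bash
python3 - <<'E'
from h import *
f=optics.grab_frame("scene"); save(f,"s10.png",(200,100,380,280),4)
w=optics.grab_frame("wrist"); save(w,"w10.png")
t=optics.grab_frame("top"); save(t,"t10.png",(280,200,400,300),6)
to([.600,.0153,.1]); s=read_state();print(s["wrist_force"],s["gripper_width"])
E
```

```text
pos [0.5996 0.0146 0.0988] xang 93.51 tilt z [-1.e-04 -2.e-04 -1.e+00] shift cm [ 0.06  0.05 -0.12] yaw None
[-0.04518295 -0.10712389 -1.51494418] 0.051333207052889636
```

View pics/s10.png

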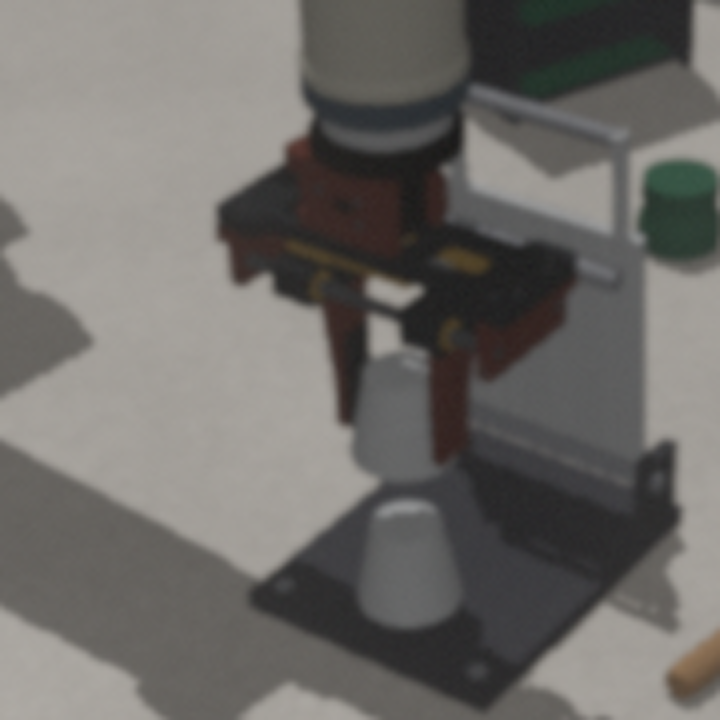

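View pics/w10.png

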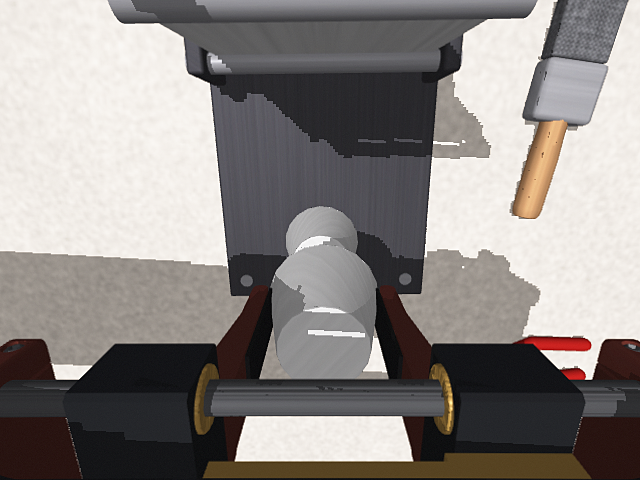

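```bash
python3 - <<'E'
from h import *
w=optics.grab_frame("wrist");f=optics.grab_frame("scene")
print("low far foot edge",onz(w,322,206.5,.012), "L/R", onz(w,286,240,.012),onz(w,357.5,240,.012))
print("held far foot edge", onz(w,324,245.5,.11),"top ctr",onz(w,323,342,.16), "LR",onz(w,272,290,.11)[:2],onz(w,377,290,.11)[:2])
# scene left tangents: foot left-edge columns; compare at centre positions
for z,c in((.012,(.5985,.0148)),(.11,(.6,.0145))):
    a=np.linspace(0,2*np.pi,73); P=np.c_[c[0]+.029*np.cos(a),c[1]+.029*np.sin(a),z+0*a]
    q=(proj(f,P)-[200,100])*4; print(z,"left",q[:,0].min(),"right",q[:,0].max(),"bottom",q[:,1].max())
E
```

```text
low far foot edge [0.59600314 0.04361791 0.012     ] L/R [0.56897366 0.01484652 0.012     ] [0.62588125 0.01835114 0.012     ]
held far foot edge [0.59753003 0.04272321 0.11      ] top ctr [0.59860358 0.01827359 0.16      ] LR [0.57145079 0.01626519] [0.62719772 0.0197028 ]
0.012 left 356.9353288286825 right 463.1626864371897 bottom 625.1842186474801
0.11 left 348.65537708995726 right 460.16941524266576 bottom 479.1598701793698
```

Call:
apply_moves --commands '[[1,[0.1,-0.15,1],0],[1,[0.1,-0.15,2.5],0],[1,[0.1,-0.15,4],0],[1,[0.1,-0.15,5],0],[1,[0.1,-0.15,5.5],0],[1,[0.1,-0.15,6],0],[1,[0.1,-0.15,6.4],0],[1,[0.1,-0.15,6.8],0],[1,[0.1,-0.15,6.8],0]]'

```text
time_s: 17.5
position: [0.5978, 0.0164, 0.0305]
eef_rot: [-2.151, -2.289, 0.0]
wrist_force: [-0.3, 0.5, -1.2]
gripper_width: 0.0515
```

```bash
python3 - <<'E'
from h import *
f=optics.grab_frame("scene"); save(f,"s11.png",(220,130,360,270),5)
s=read_state();print(s["position"],s["wrist_force"],s["gripper_width"])
E
```

```text
[0.59795928 0.01644506 0.03081618] [-0.42012628  0.7297545  -1.08025854] 0.05172274332341601
```

View pics/s11.png

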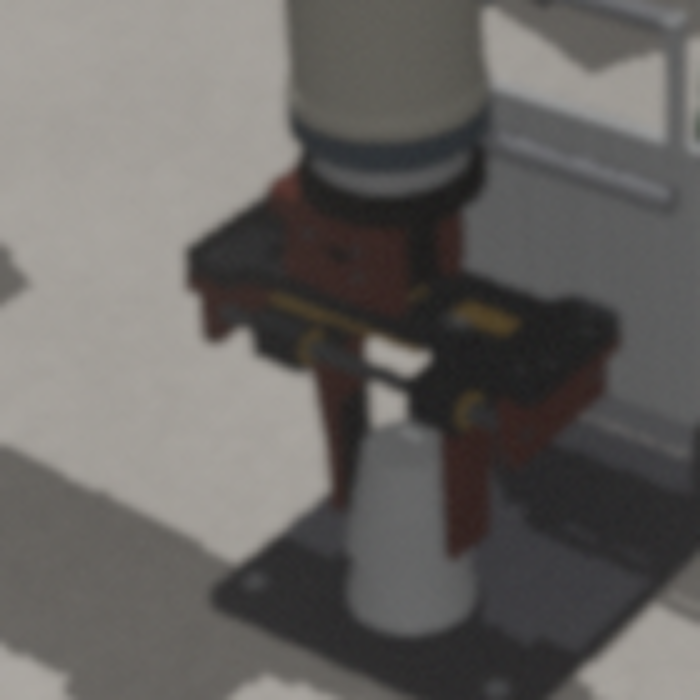

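Call:
apply_moves --commands '[[1,[0,0,0.2],0],[1,[0,0,0.4],0],[1,[0,0,0.6],0],[1,[0,0,0.6],0]]'

```text
time_s: 18.05
position: [0.5981, 0.0161, 0.025]
eef_rot: [2.151, 2.289, -0.0]
wrist_force: [-0.7, -1.0, 0.0]
gripper_width: 0.0517
```

Call:
apply_moves --commands '[[1,[0,0,0.1],0],[0,[0,0,0.1],0],[0,[0,0,0.1],0],[0,[0,0,0.1],0],[0,[0,0,-1],0],[0,[0,0,-4],0],[0,[0,0,-8],0],[0,[-5,0,-12],0],[0,[-10,0,-12],0],[0,[-10,0,-12],0]]'

```text
time_s: 19.3
position: [0.6045, -0.0866, 0.1462]
eef_rot: [2.155, 2.284, 0.001]
wrist_force: [0.7, -0.4, 0.3]
gripper_width: 0.0881
```

```bash
python3 - <<'E'
from h import *
f=optics.grab_frame("scene"); save(f,"s12.png",(220,130,360,270),5)
t=optics.grab_frame("top"); save(t,"t12.png",(280,200,400,300),6)
w=optics.grab_frame("wrist"); save(w,"w12.png")
print(read_state()["position"])
a=np.linspace(0,2*np.pi,73)
for nm,z,r in (("lowfoot",.012,.029),("sparefoot",.036,.029),("sparetop",.086,.019),("top if 4mm high",.09,.019)):
    P=np.c_[.598+r*np.cos(a),.0148+r*np.sin(a),z+0*a]
    for c,o,k in((f,[220,130],5),(t,[280,200],6),(w,[0,0],1)):
        q=(proj(c,P)-o)*k; print(nm,q.min(0).round(1),q.max(0).round(1))
E
```

```text
[ 0.60408487 -0.08261271  0.1447663 ]
lowfoot [345.3 547.3] [478.1 631. ]
lowfoot [266.2 249.5] [407.6 388.8]
lowfoot [289.6  76.7] [358.6 150.3]
sparefoot [342.3 504.4] [476.6 587.5]
sparefoot [264.4 238.2] [408.6 380.2]
sparefoot [286.8  71.6] [361.6 151.6]
sparetop [359.6 425.6] [449.8 479.1]
sparetop [286.2 238.4] [384.8 335.4]
sparetop [294.6  75.6] [353.9 139.2]
top if 4mm high [359.2 418. ] [449.5 471.4]
top if 4mm high [286.  236.4] [384.9 333.8]
top if 4mm high [294.1  74.6] [354.5 139.3]
```

View pics/s12.png

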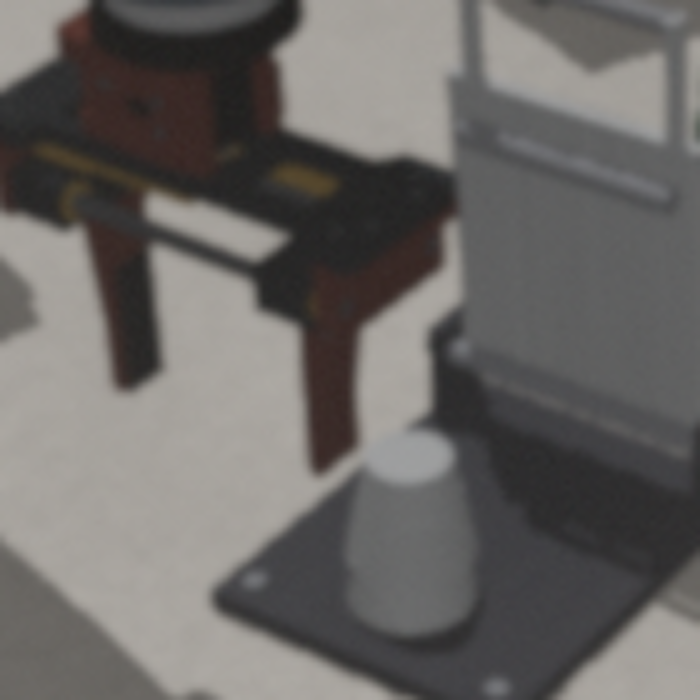

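View pics/t12.png

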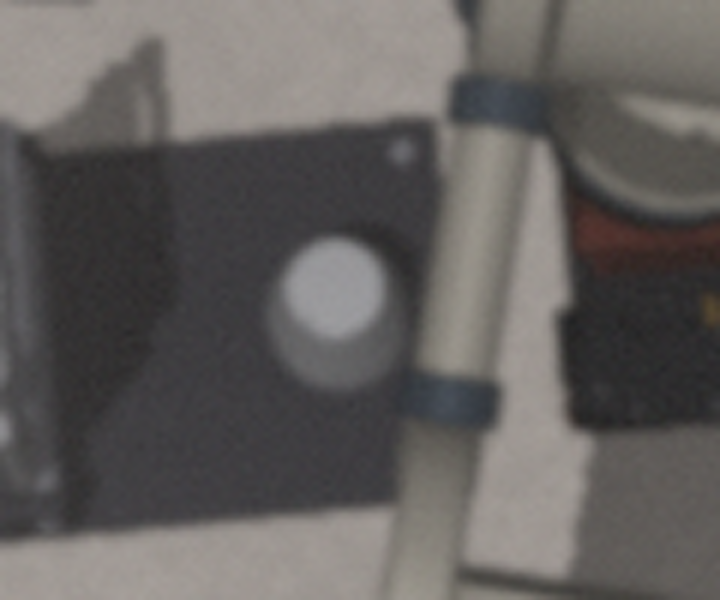

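View pics/w12.png

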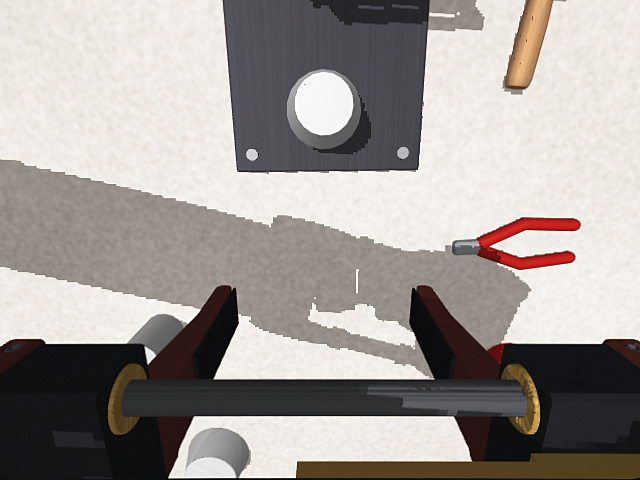

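Call:
apply_moves --commands '[[0.5,[0,0,-4],0],[0.5,[0,0,-8],5],[0.5,[0,0,-12],15],[0.5,[0,0,-15.5],25],[0.5,[3,0.1,-15.5],35],[0.5,[8,0.3,-15.5],45],[0.5,[13,0.5,-15.5],55],[0.5,[18,0.7,-15.5],65],[0.5,[22,0.8,-15.5],75],[0.5,[22,0.8,-15.5],85],[0.5,[22,0.8,-15.5],90],[0.5,[22,0.8,-15.5],90],[0.5,[22,0.8,-15.5],90]]'

```text
time_s: 21.08
position: [0.5981, 0.1375, 0.2997]
eef_rot: [-3.14, -0.103, 0.001]
wrist_force: [-0.4, 0.2, -0.2]
gripper_width: 0.0441
```

```bash
python3 - <<'E'
from h import *
w=optics.grab_frame("wrist"); save(w,"w13.png")
f=optics.grab_frame("scene"); save(f,"s13.png",(210,60,410,260),3)
to([.598,.1365,.2163],3.6)
E
```

```text
pos [0.5983 0.137  0.2998] xang 3.66 tilt z [-2.e-04  1.e-04 -1.e+00] shift cm [-0.03  0.05  8.35] yaw 0.06
```

View pics/w13.png

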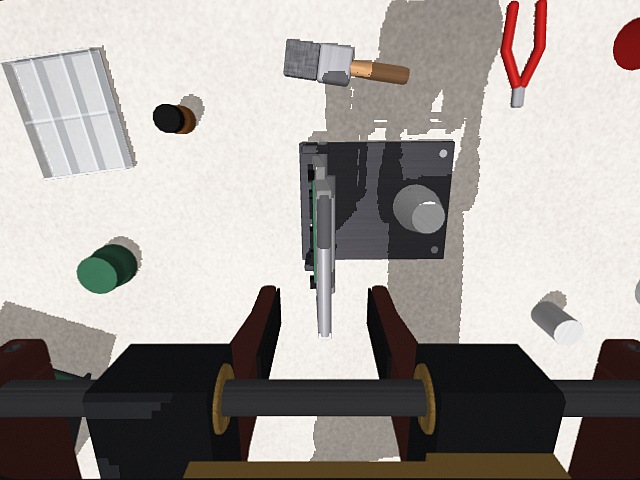

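View pics/s13.png

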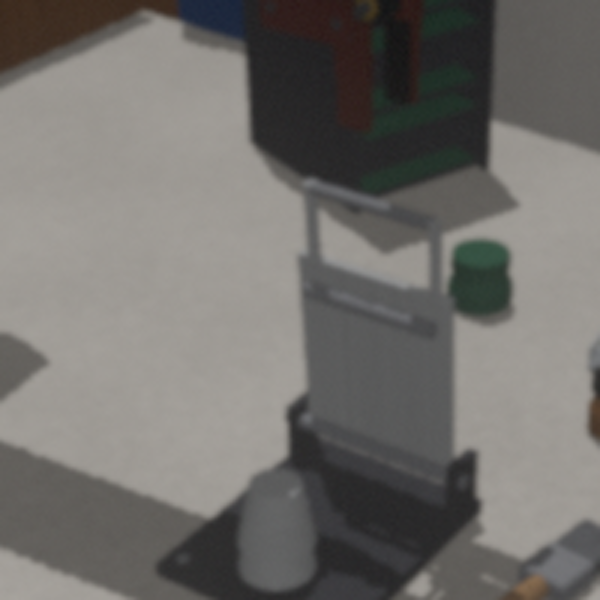

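Call:
apply_moves --commands '[[0.5,[0,0,3],0],[0.5,[0,0,6],0],[0.5,[0,0,8],0],[0.5,[0,0,8.3],0],[0.5,[0,0,8.3],0],[1,[0,0,8.3],0],[1,[0,0,8.3],0],[1,[0,0,8.3],0],[1,[0,0,8.3],0],[1,[0,0,8.3],0],[1,[0,0,8.3],0]]'

```text
time_s: 22.55
position: [0.5985, 0.1368, 0.2171]
eef_rot: [-3.14, -0.098, -0.001]
wrist_force: [1.1, 1.0, 1.6]
gripper_width: 0.0091
```

```bash
python3 - <<'E'
from h import *
to([.598,.1365,.2163],3.6)
w=optics.grab_frame("wrist"); save(w,"w14.png")
M=R.from_rotvec(read_state()["eef_rot"]).as_matrix()
for q in np.arange(1.53,.36,-.0769/1.0): print(round(q,3),np.round(100*M.T@(bar(q)-bar(1.53)),1))
print(np.round(100*M.T@(bar(.377)-bar(1.53)),1))
E
```

```text
pos [0.5985 0.1368 0.2171] xang 3.59 tilt z [ 5.e-04  2.e-04 -1.e+00] shift cm [-0.06  0.02  0.08] yaw -0.01
1.53 [0. 0. 0.]
1.453 [0.  1.6 0.1]
1.376 [0.  3.1 0.2]
1.299 [0.  4.7 0.6]
1.222 [0.  6.2 1. ]
1.146 [0.  7.7 1.5]
1.069 [0.  9.1 2.2]
0.992 [ 0.  10.5  2.9]
0.915 [ 0.  11.8  3.8]
0.838 [ 0.  13.1  4.7]
0.761 [-0.  14.3  5.8]
0.684 [-0.  15.3  6.9]
0.607 [-0.  16.3  8.2]
0.53 [-0.  17.2  9.5]
0.453 [-0.  18.  10.8]
0.377 [-0.  18.7 12.2]
[-0.  18.7 12.2]
```

View pics/w14.png

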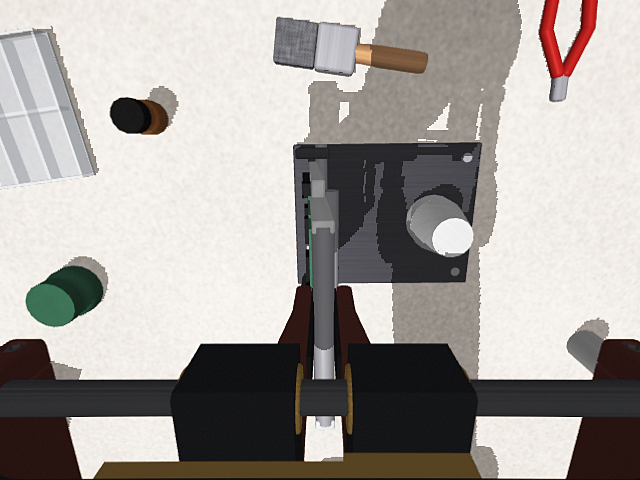

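Call:
apply_moves --commands '[[1,[0,0.8,0],0],[1,[0,1.6,0.1],0],[1,[0,3.1,0.2],0],[1,[0,4.7,0.6],0],[1,[0,6.2,1.0],0],[1,[0,7.7,1.5],0],[1,[0,9.1,2.2],0],[1,[0,10.5,2.9],0],[1,[0,11.8,3.8],0],[1,[0,13.1,4.7],0],[1,[0,14.3,5.8],0],[1,[0,15.3,6.9],0],[1,[0,15.9,7.6],0],[1,[0,16.3,8.2],0],[1,[0,16.8,8.8],0],[1,[0,17.2,9.5],0],[1,[0,17.2,9.5],0]]'

```text
time_s: 24.72
position: [0.6089, -0.0358, 0.1208]
eef_rot: [3.139, 0.097, -0.002]
wrist_force: [3.3, -1.8, -3.8]
gripper_width: 0.0089
```

```bash
python3 - <<'E'
from h import *
to(bar(.53)-[0,0,.036],3.6)
f=optics.grab_frame("scene"); save(f,"s15.png",(210,130,390,270),4)
s=read_state(); print(s["wrist_force"],s["gripper_width"])
E
```

```text
pos [ 0.6089 -0.0358  0.1208] xang 3.54 tilt z [-0.0011 -0.001  -1.    ] shift cm [-0.12  0.08  0.03] yaw -0.06
[ 1.76224326 -1.35937991 -2.58198411] 0.00880336373035748
```

View pics/s15.png

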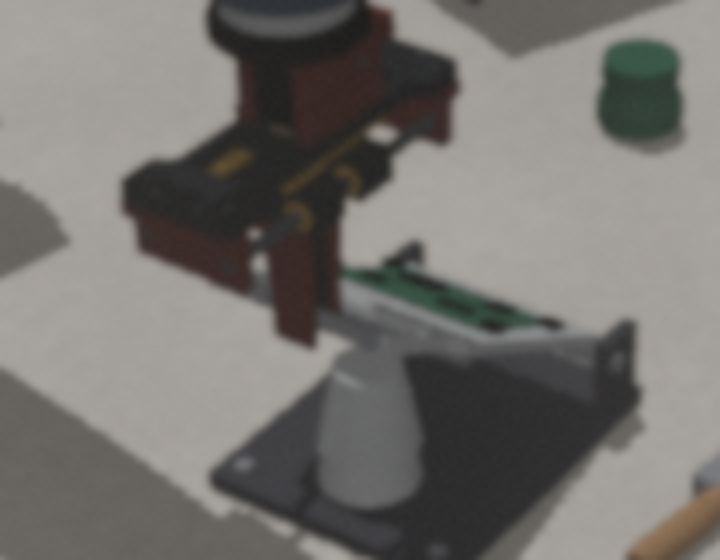

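Call:
apply_moves --commands '[[1,[0,0.4,0.6],0],[1,[0,0.8,1.2],0],[1,[0,1.0,1.6],0],[1,[0,1.2,2.0],0],[1,[0,1.3,2.2],0],[1,[0,1.4,2.4],0],[1,[0,1.4,2.4],0]]'

```text
time_s: 25.65
position: [0.6098, -0.0484, 0.0972]
eef_rot: [-3.139, -0.099, 0.002]
wrist_force: [0.1, 4.3, -5.2]
gripper_width: 0.009
```

Call:
apply_moves --commands '[[1,[0,0.1,0.15],0],[1,[0,0.15,0.3],0],[1,[0,0.15,0.3],0],[1,[0,0.15,0.3],0]]'

```text
time_s: 26.15
position: [0.6099, -0.0486, 0.0967]
eef_rot: [-3.137, -0.1, -0.001]
wrist_force: [-4.3, 9.1, 4.0]
gripper_width: 0.0089
```

```bash
python3 - <<'E'
from h import *
to(bar(.377)-[0,0,.036],3.6)
f=optics.grab_frame("scene"); save(f,"s16.png",(210,130,390,270),4)
s=read_state(); print(s["wrist_force"],s["gripper_width"])
E
```

```text
pos [ 0.6099 -0.0486  0.0967] xang 3.66 tilt z [ 4.0e-04  2.6e-03 -1.0e+00] shift cm [-0.13  0.28  0.38] yaw 0.06
[-4.47628177  8.37952278  4.73962842] 0.009448666949813523
```

View pics/s16.png

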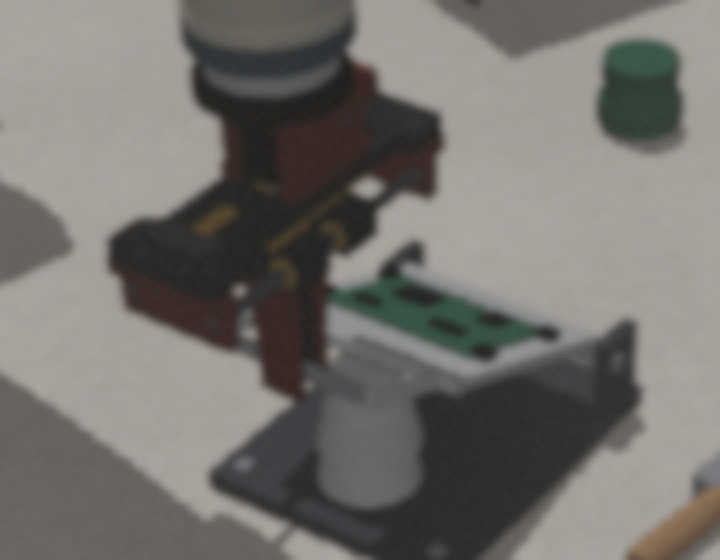

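Call:
apply_moves --commands '[[1,[0,-0.15,-0.1],0],[1,[0,-0.15,-0.1],0],[0.5,[0,-0.15,-0.1],0],[0.5,[0,-0.15,-0.1],0],[0.5,[0,-0.15,-0.1],0],[0.5,[0,-0.1,-1],0],[0.5,[0,0,-3],0],[0.5,[0,0,-6],0],[0.5,[0,3,-10],0],[0.5,[0,8,-12],0],[0.5,[0,14,-12],0],[0.5,[0,20,-12],0],[0.5,[0,20,-12],0]]'

```text
time_s: 27.82
position: [0.6219, -0.2546, 0.2152]
eef_rot: [3.139, 0.089, -0.0]
wrist_force: [0.3, -0.1, 0.2]
gripper_width: 0.0439
```

```bash
python3 - <<'E'
from h import *
s=read_state(); print(s["position"],s["wrist_force"])
f=optics.grab_frame("scene"); save(f,"s17.png",(210,130,390,270),4)
t=optics.grab_frame("top"); save(t,"t17.png")
for q in (.34,.377,.42): 
    b=bar(q); print(q,((proj(f,b)-[210,130])*4).round(1),proj(t,b).round(1))
a=np.linspace(0,2*np.pi,73)
for z,r in((.012,.029),(.086,.019)):
    P=np.c_[.598+r*np.cos(a),.0148+r*np.sin(a),z+0*a]; q=(proj(f,P)-[210,130])*4; print(z,q.min(0).round(1),q.max(0).round(1))
E
```

```text
[ 0.62193341 -0.25455277  0.21523164] [ 0.29958932 -0.14581653  0.15696738]
0.34 [[286.7 376.9]] [[366.5 239.3]]
0.377 [[289.5 362.7]] [[365.4 238.8]]
0.42 [[293.3 346. ]] [[363.9 238.3]]
0.012 [316.3 437.8] [422.5 504.8]
0.086 [327.7 340.5] [399.8 383.3]
```

View pics/s17.png

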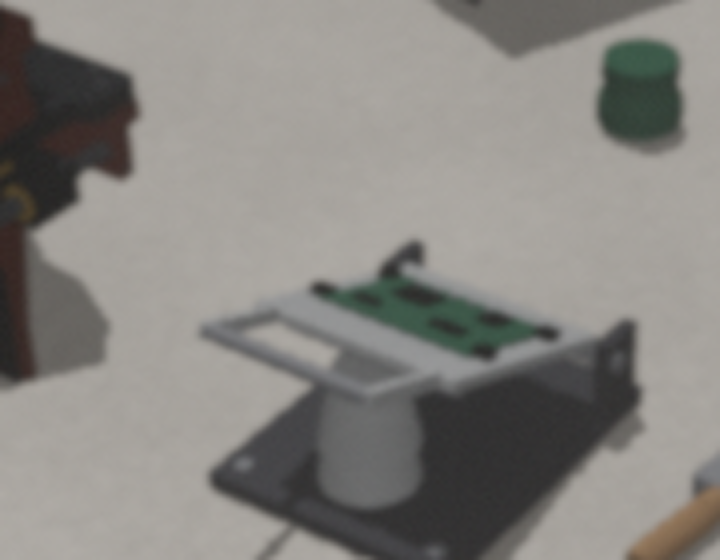

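View pics/t17.png

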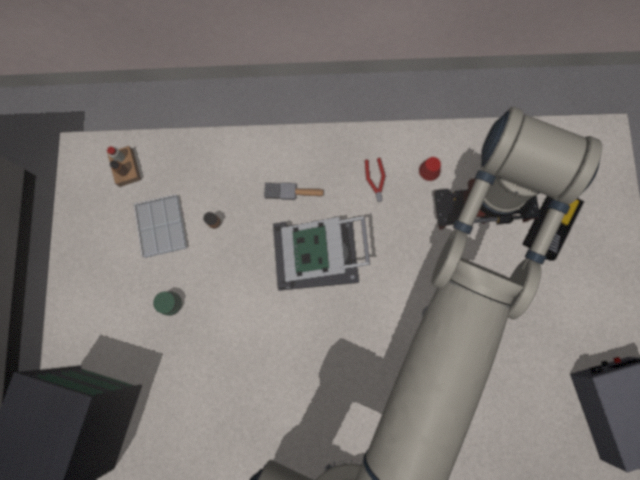

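```bash
python3 -c "
from bench import arm,read_state
print(arm.job_done()); print(read_state()['time_s'])"
```

```text
the job is handed in; nothing more can be done
None
the job is handed in; nothing more can be done
```

The board rest is at its steeper angle, with the plate resting on the two nested caps. I handed the job in at about 28 s, and no verdict is reported.

**What I did:**
- I swung the plate up by its bar to about 1.53 rad, and it stayed up by itself when released.
- I nested the grey tapered spare cap over the standing cap.
- I gripped the bar again, lowered the plate at about 0.5 rad/s until it touched the stack, then let go and moved clear.

**Last checks:**
- **Plate angle:** the middle of the bar is at (287, 362) in the last scene crop; 0.377 rad predicts (289.5, 362.7).
- **Caps:** before lowering, the stack height in the scene view matched a fully nested pair. The low cap's foot was unchanged afterwards, about 6–7 mm from the pad point.
- **Robot:** the wrist force was about zero with the arm clear.
- **Other things:** the cutters, flux jar, paste jar, brush and red look-alike look unmoved in the last top view. The arm hid the spacer and wide cap there; I last saw the spacer unmoved after nesting, and the wide cap only in the early pictures.

**What disagreed:**
- **Tool height:** the fingertips sat about 20 mm higher than the reported tool position. My first close on the bar therefore slid off its top with about 7 N and moved nothing. I corrected for the offset from the images in all later moves.
- **Camera spread:** the three cameras differed by up to 4 mm on the low cap's position.

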